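# Clip the pen caddy onto the bench eye

### The arm

A 6-joint arm with a two-finger parallel gripper is mounted at the origin on the work surface. World frame = base frame: x ahead of the robot, y to its left, z up, the work surface at z = 0. Lengths are in m, angles in degrees, forces in N, time in s.
With the tool pointing down it reaches from about 0.3 to 0.85 m from the base axis. Payload 5.4 kg.
Tool frame: the origin (TCP) lies at the very end of the fingers, on their centre line; the grasp point (between the pads) lies 19 mm behind it (r.grasp_offset is the distance from the TCP to the grasp point, in m); z points along the fingers, y is the line along which they close (so a half turn about z gives the same grasp; the last joint's range is limited). The gripper opens to 85 mm and grips with 20 to 120 N. Pads are 22 mm wide; open, the fingers measure 114 mm over their backs; the gripper's body (76 mm by 85 mm) begins 54 mm behind the grasp point. The pads swing forward as they close: fully open they stand 13 mm farther back than shut.
Start: joints at [-77.584, 9.076, 91.501, -0, 79.423, -12.038], TCP at [0.238, -0.523, 0.231] pointing down, gripper open.
Joint ranges: [-166.64, 166.64], [-54.1, 131.32], [10.49, 154.53], [-73.88, 253.88], [9.74, 151.15], [-171.62, 171.62]. Speed limits (degrees/s): [147.25, 147.25, 180, 180, 180, 180].

### API

Orientations are given as a 3x3 rotation matrix whose columns are the frame's x, y, z axes.
In Python, from cell import r, camera, workorder gives the robot as it stands.
- The arm moves only by the tool servo_tool, never from a script. Its argument "commands" is a list of rows, each a list of 2 entries, a list of its own where there are three numbers: the shift along the tool's x, y, z each as a share of 0.03 m, from -1 to 1, then the turn, a rotation vector about the tool's x, y, z each as a share of 8 degrees, from -1 to 1. A call has 1 to 20 rows; each row shifts and turns the commanded pose from where the row before left it, along the tool's axes as they then stand; what a row does not reach is not made up. A row lasts 1/10 s, in which the tool goes at most 50 mm and 8.59 degrees, less where a joint would pass 70% of its speed; a pose out of reach is approached as far as the arm can. A call with a number of a shift or a turn outside -1 to 1 is refused whole. A call with a gripper value outside its range is refused whole. "grip" is the opening, from 0 (shut) to 1 (fully open), set as the call begins (left out, the last holds). The fingers move at their own pace and stop on an object; "force" is the grip in N (left out, the last holds). Time passes only in rows, so rows that do not move let the fingers close. It gives the time, the measured TCP pose, the force, the opening and the grip force at its end, in the units of the state.
- r.get_state(): the state, without advancing time (a new reading comes with each control period).
- camera(name): name is "scene" or "top"; returns a dict with "image" (384x512x3 uint8, blue, green, red), "range_z" (384x512 float32, m along the optical axis (not along the pixel's ray), 0 where there is no reading), "mtx" (3x3 intrinsics, pixels), "rvec" (rotation vector, rad) and "tvec" (3), from world to camera coordinates, as OpenCV has them. Camera axes: x right, y down, z forward; pixel columns grow to the right and rows downward; lengths in m; the calibration is good to about 2 mm. A picture is of the moment at which its call begins.
- workorder.hand_in(): hands the job in; it is judged then, once.
The state is a dict: "clock": time; "joints": joint angles; "joint_velocities": joint speeds; "joint_efforts": joint torques, N m; "eef_pos": TCP position; "tcp_rot": TCP orientation; "wrist_force": force on the tool from outside, world axes, zero at the start; "wrist_torque": the same for the moment, N m; "opening": opening from 0.0 (shut) to 1.0 (fully open); "finger_force": force on a finger pad.
Only numpy, scipy, OpenCV 4.12 (cv2) and the standard library are available. Lean on these libraries where they do the work, as an engineer would, in place of code of your own. Each camera call takes 0.05 s, during which the arm holds its last target. There are 200 camera calls.

### The job

Clear the bench: lift the grey pen caddy by its top grip and clip its snap hook onto the cross bar of the steel eye on the grey post, by pressing the hook's gate against the bar until the bar is inside and the gate has sprung shut. Let the caddy hang still and upright from the eye, let go, and never press hook and eye together harder than 20 N. Leave the other things on the bench where they are.

Things in the scene. Friction and masses are not known exactly. Their poses are not given: they have to be found in the camera images.
- caddy: Grey pen caddy to hang up: open box 80 x 60 mm, 60 high, with pens, 0.22 to 0.45 kg, standing on the bench. From its middle panel rises a flat steel snap hook of 9 mm round bar in the caddy's plane y = 0, with a grip block on top; 184 mm high in all. Origin: centre of the underside, z up. The hook's gate is on the +x side, its spine on the -x side.
- grip (a point): Middle of the black grip block over the hook, at caddy (0, 0, 162) mm. The block is 24 mm (x) by 14 mm (y) and reaches from z = 140 to 184 mm, the very top. Best pinched on its two x faces (24 mm apart), so that it cannot tip in the fingers under the push.
- crook (a point): Point inside the hook at caddy (0, 0, 130.5) mm, where the centre of the eye's 10 mm bar lies when the caddy hangs. The crook's inner top is at caddy z = 135.5, outer top 144.5; the spine's inner face is at x = -14.5, the hook's inside bottom at z = 80. Let go, it swings on the bar for up to about 3 s.
- nose (a point): Lower end of the hook's nose, at caddy (19, 0, 115) mm; its inner face is at x = 14.5. Below it the gate closes the side. A 10 mm bar pushed in through the gate at caddy z of about 104 is past the nose when its centre is at x = 9 or less; at about x = 1 it jams on the fully opened gate.
- gate (a joint): Sprung gate: bar 6 mm thick, 35 long, hinged at its lower end at caddy (16, 0, 82) mm, upright when shut (outer face x = 19). 0 = shut; grows to 0.92 rad, its stop, as its upper end is pushed in towards -x. Springs shut by itself. 22 mm above the hinge it takes about 3.5 N to start, 5 to 6 N at 0.8 rad. Once past the nose the bar frees it by going up into the crook (above caddy z = 125).
- bracket: Grey post fixed to the bench, 26 x 45 mm, with a rigid closed level eye of 10 mm round steel bar near its top. The eye stands out towards the bracket's -x (roughly at the robot) and ends in a cross bar along y, 68 mm free between the side bars. Origin: on the bench under the cross bar's nominal middle. Post head from x = 85 mm, its top 198 mm high; foot plate 8 mm thick from x = 55.
- eye (a point): Nominal middle of the cross bar's centre line, 190 mm above the bench, with the bracket's axes. The eye is clamped in the post's head up to 18 mm farther in or out: the true bar lies anywhere from x = -18 to +18 mm of this point, level and square. That is not measured: find the bar by touch (or look).
- tote: Plain grey open tote without a hook, 85 x 65 x 60 mm, loose; origin: centre of its underside. To be left alone.
- tape: Roll of packing tape lying flat, 96 mm across, 48 mm high, loose; origin: centre of its underside. To be left alone.
- carton: Small closed cardboard carton, 90 x 80 x 50 mm, loose; origin: centre of its underside. To be left alone.
- dispenser: Tape gun with a blue base and black grip, about 145 x 55 x 66 mm, loose; origin: centre of its underside. To be left alone.
- mouse: Black computer mouse, 100 x 60 x 30 mm, loose; origin: centre of its underside. To be left alone.

How it is judged (in metres and radians):
On the way, in this order (a step that is already met when the one before it is completed fails the run):
1. the caddy has been lifted off the bench (its underside more than 30 mm up) (height (world z) of caddy above 0.03 m), for 0.1 s.
2. the eye presses the gate open (more than 0.35 rad) (value of joint gate above 0.35 rad and contact force between caddy and bracket above 1 N), for 0.05 s.
At the end, for the whole second after the job is handed in: The caddy hangs from the eye's cross bar: crook point within 6 mm of the bar's height and 30 mm (x), 30 mm (y) of its nominal middle, the eye bearing it (over 1 N), gate shut (below 0.1 rad), upright within 0.2 rad and still (below 0.04 m/s and 0.4 rad/s) (z of crook in the frame of eye between -0.006 and 0.006 m and x of crook in the frame of eye between -0.03 and 0.03 m and y of crook in the frame of eye between -0.03 and 0.03 m and value of joint gate below 0.1 rad and contact force between caddy and bracket above 1 N and angle between caddy's own z axis and vertical below 0.2 rad and linear speed of caddy below 0.04 m/s and angular speed of caddy below 0.4 rad/s); the robot touches nothing.
It fails at once if caddy and bracket are pressed together harder than 20 N (contact force between caddy and bracket above 20 N).
It fails at once if another thing on the bench is moved more than 20 mm (distance of any of tote, tape, carton, dispenser, mouse from where it was at the start of the episode above 0.02 m).
It also fails if it takes over 58 s, if anything falls off the work surface, if the arm or the gripper's body presses on something with over 40 N, if the wrist force passes 120 N, or if a joint passes its speed limit or range.

## Working session

There is one attempt and no reset: what is moved stays moved. The work goes in short steps, Python scripts to look and compute and a tool call to move; the robot and the scene stay as the last step left them, time stands still between calls to the robot, and variables do not carry over. Pictures are saved under pics/ and viewed, at most 10 in all, crops included, and the job is handed in when it is done.

Besides the shell and the picture viewer there is one more tool, called after "Call:" as name(argument=value, ...) on one line, values as JSON. servo_tool: Moves the arm, as the interface text tells. Its arguments: {"type":"object","properties":{"commands":{"type":"array","items":{"type":"array"}},"grip":{"type":"number"},"force":{"type":"number"}},"required":["commands"]}

```bash
mkdir -p pics; cat > h.py <<'E'
import numpy as np, cv2
from cell import r, camera, workorder
def cloud(c):
    R,_=cv2.Rodrigues(np.array(c["rvec"],float)); t=np.array(c["tvec"],float).ravel(); K=np.array(c["mtx"],float)
    z=c["range_z"].astype(float); v,u=np.mgrid[:z.shape[0],:z.shape[1]]
    P=np.stack([(u-K[0,2])/K[0,0]*z,(v-K[1,2])/K[1,1]*z,z],-1)
    W=(P-t)@R; W[z<=0]=np.nan
    return W
E
python3 - <<'E'
from h import *
for n in("scene","top"):
    c=camera(n); cv2.imwrite(f"pics/{n}0.png",c["image"]); np.savez(f"{n}0.npz",W=cloud(c),im=c["image"])
    R,_=cv2.Rodrigues(np.array(c["rvec"],float)); print(n,-R.T@np.array(c["tvec"]).ravel(),R[2])
s=r.get_state(); print(s["clock"],s["eef_pos"],np.round(s["tcp_rot"],3),s["opening"])
E
```

```text
scene [ 1.19138822 -0.67287819  0.80705862] [-0.58380851  0.5728946  -0.57529072]
top [2.93983580e-01 6.88130250e-04 1.55248132e+00] [ 0.17847321  0.00582963 -0.9839275 ]
0.1 [ 0.23789252 -0.52288439  0.23041139] [[ 0.91   0.414 -0.   ]
 [ 0.414 -0.91   0.002]
 [ 0.    -0.002 -1.   ]] 0.9986376502662008
```

View pics/scene0.png

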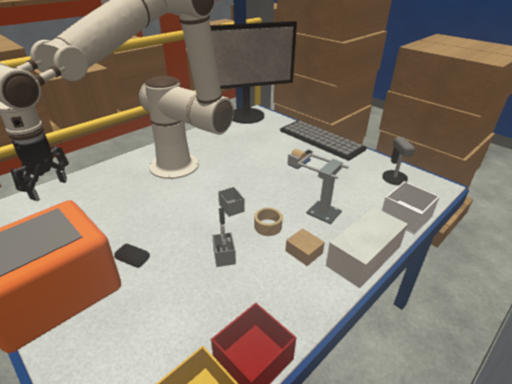

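View pics/top0.png

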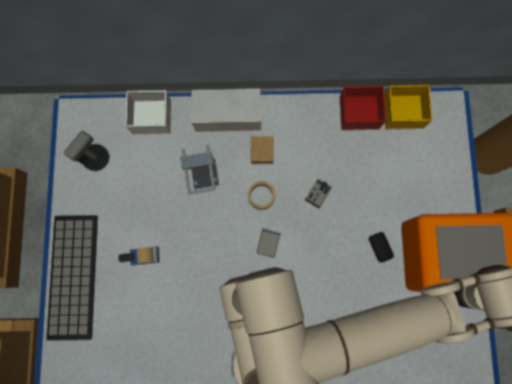

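```bash
python3 - <<'E'
from h import *
d=np.load("top0.npz");W=d["W"]; s=np.load("scene0.npz");S=s["W"]
for n,(u,v) in dict(caddy=(318,193),br=(200,172),tote=(268,242),tape=(250,195),carton=(262,150)).items(): print(n,np.round(W[v,u],3))
def near(A,c,rad,z0,z1):
    m=(np.hypot(A[...,0]-c[0],A[...,1]-c[1])<rad)&(A[...,2]>z0)&(A[...,2]<z1); return A[m]
c=W[193,318]
for nm,A in(("top",W),("scene",S)):
    for z0,z1 in((.045,.075),(.09,.135),(.135,.2)):
        p=near(A,c,.075,z0,z1); print(nm,z0,len(p), cv2.minAreaRect((p[:,:2]*1000).astype(np.float32)) if len(p)>3 else '', p[:,2].max() if len(p) else '')
b=W[172,200]
for nm,A in(("top",W),("scene",S)):
    p=near(A,b,.11,.175,.215); print(nm,len(p),cv2.minAreaRect((p[:,:2]*1000).astype(np.float32)), cv2.boxPoints(cv2.minAreaRect((p[:,:2]*1000).astype(np.float32))).round())
    np.save("br_"+nm,p)
a=cv2.resize(s["im"][190:275,195:275],None,fx=6,fy=6,interpolation=cv2.INTER_CUBIC)
e=cv2.resize(s["im"][140:225,280:360],None,fx=6,fy=6,interpolation=cv2.INTER_CUBIC)
o=np.hstack([a,e]);cv2.imwrite("pics/z.png",cv2.resize(o,(800,int(o.shape[0]*800/o.shape[1]))))
a=cv2.resize(d["im"][165:220,290:345],(400,400),interpolation=cv2.INTER_CUBIC)
e=cv2.resize(d["im"][140:200,170:230],(400,400),interpolation=cv2.INTER_CUBIC)
cv2.imwrite("pics/zt.png",np.hstack([a,e]))
E
```

```text
caddy [ 0.549 -0.184  0.132]
br [0.638 0.206 0.083]
tote [ 0.403 -0.02   0.006]
tape [0.563 0.039 0.042]
carton [ 0.721 -0.005  0.048]
top 0.045 135 ((565.8096313476562, -196.1842803955078), (59.74061584472656, 81.57470703125), 57.244834899902344) 0.07472151713044271
top 0.09 12 ((548.41357421875, -185.48672485351562), (8.634819030761719, 6.1240763664245605), 65.73873138427734) 0.1345216227144643
top 0.135 52 ((563.408935546875, -194.57647705078125), (13.639937400817871, 28.000165939331055), 59.356388092041016) 0.18726350702484734
scene 0.045 285 ((568.482177734375, -194.29800415039062), (60.11268615722656, 83.77574920654297), 57.351314544677734) 0.07400651015066
scene 0.09 36 ((568.6635131835938, -194.31903076171875), (9.090274810791016, 44.24260711669922), 56.65415573120117) 0.1342577947498681
scene 0.135 98 ((570.821533203125, -195.81875610351562), (14.016557693481445, 29.062435150146484), 56.47311019897461) 0.18573063070473003
top 713 ((621.59912109375, 197.55862426757812), (148.4178924560547, 99.99956512451172), 8.91739273071289) [[541. 235.]
 [556. 137.]
 [703. 160.]
 [687. 258.]]
scene 522 ((624.8236083984375, 198.5659637451172), (148.55984497070312, 101.92133331298828), 8.560874938964844) [[544. 238.]
 [559. 137.]
 [706. 159.]
 [691. 260.]]
```

View pics/z.png

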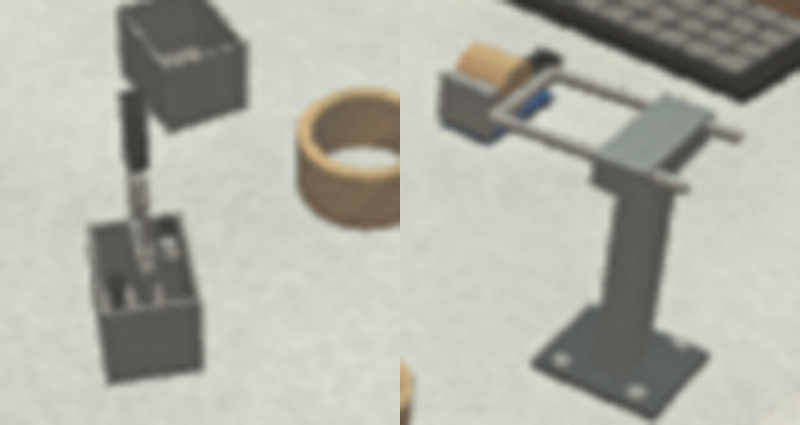

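View pics/zt.png

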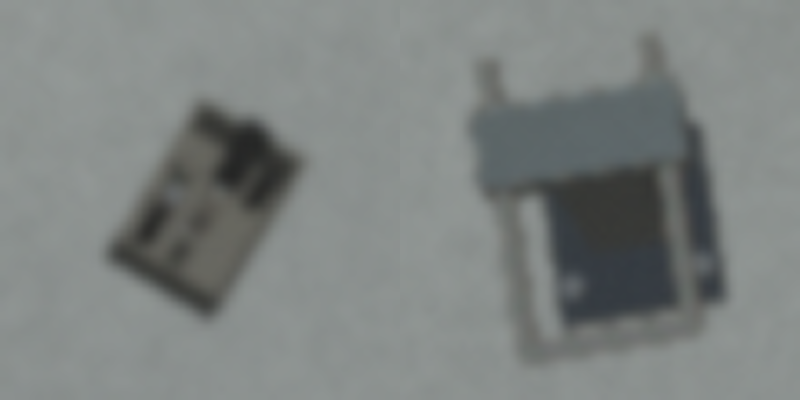

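```bash
python3 - <<'E'
from h import *
a=np.deg2rad(147.2); ex=np.array([np.cos(a),np.sin(a)]); ey=np.array([-ex[1],ex[0]]); c0=np.array([.568,-.195])
for n in("scene","top"):
    d=np.load(n+"0.npz"); W=d["W"]; q=W[...,:2]-c0; x=q@ex; y=q@ey
    m=(abs(x)<.045)&(abs(y)<.03)&(W[...,2]>.07)
    print(n)
    for v,u in zip(*np.where(m)): 
        if abs(y[v,u])<.015: print(u,v,"x%.0f y%.0f z%.0f"%(x[v,u]*1e3,y[v,u]*1e3,W[v,u,2]*1e3),d["im"][v,u], end=" | ")
    print()
b=np.deg2rad(8.7); bx=np.array([np.cos(b),np.sin(b)]); by=np.array([-bx[1],bx[0]])
for n in("top","scene"):
    p=np.load(f"br_{n}.npy"); X=p[:,:2]@bx; Y=p[:,:2]@by
    m=(Y-Y.mean()>-.025)&(Y-Y.mean()<.025)&(X<X.min()+.03); 
    for k in np.linspace(-.025,.025,6)[:-1]:
        mm=m&(Y-Y.mean()>k)&(Y-Y.mean()<k+.01); print(n,round(k,3),mm.sum(),"X %.4f..%.4f med %.4f z %.3f..%.3f"%(X[mm].min(),X[mm].max(),np.median(X[mm]),p[mm,2].min(),p[mm,2].max()))
    print("Yrange",Y.min(),Y.max())
    h=p[p[:,2]>.1955]; print("head X",(h[:,:2]@bx).min(),(h[:,:2]@bx).max(),(h[:,:2]@by).min(),(h[:,:2]@by).max())
E
```

```text
scene
219 208 x10 y3 z184 [134 141 140] | 220 208 x8 y1 z185 [105 110 111] | 221 208 x8 y-2 z185 [87 92 92] | 222 208 x7 y-5 z185 [71 76 75] | 223 208 x12 y-8 z181 [71 75 76] | 219 209 x8 y4 z182 [ 96 101 100] | 220 209 x5 y1 z184 [67 71 70] | 221 209 x4 y-2 z185 [66 69 68] | 222 209 x5 y-4 z183 [67 71 71] | 223 209 x6 y-7 z182 [71 75 75] | 219 210 x1 y5 z184 [104 109 108] | 220 210 x-2 y2 z186 [68 72 72] | 221 210 x-1 y-1 z185 [66 69 69] | 222 210 x1 y-4 z183 [66 70 71] | 223 210 x-3 y-6 z185 [73 76 76] | 219 211 x-3 y5 z184 [109 114 114] | 220 211 x-4 y2 z184 [69 73 73] | 221 211 x-6 y-0 z185 [66 69 70] | 222 211 x-7 y-3 z186 [67 71 71] | 223 211 x-4 y-6 z183 [74 79 80] | 219 212 x-8 y6 z184 [109 114 113] | 220 212 x-9 y3 z184 [70 73 73] | 221 212 x-10 y0 z185 [67 69 69] | 222 212 x-10 y-3 z185 [65 69 69] | 223 212 x-10 y-5 z184 [77 81 80] | 219 213 x-8 y6 z180 [113 119 119] | 220 213 x-10 y3 z182 [66 70 70] | 221 213 x-10 y0 z181 [62 67 66] | 222 213 x-12 y-2 z182 [61 64 64] | 223 213 x-12 y-5 z182 [74 79 78] | 219 214 x-8 y6 z177 [128 134 132] | 220 214 x-12 y3 z180 [67 71 70] | 
[... 7582 characters left out ...]
01..0.5790 med 0.5737 z 0.189..0.196
top 0.005 9 X 0.5710..0.5796 med 0.5745 z 0.187..0.196
top 0.015 10 X 0.5704..0.5803 med 0.5735 z 0.188..0.199
Yrange 0.05134024357571207 0.15144620745994972
head X 0.5706859119381026 0.7161665008520739 0.051950852157239304 0.15091541895061225
scene -0.025 4 X 0.5753..0.5819 med 0.5777 z 0.192..0.197
scene -0.015 6 X 0.5758..0.5815 med 0.5802 z 0.187..0.195
scene -0.005 5 X 0.5755..0.5822 med 0.5804 z 0.191..0.196
scene 0.005 7 X 0.5734..0.5819 med 0.5790 z 0.191..0.196
scene 0.015 5 X 0.5779..0.5828 med 0.5808 z 0.190..0.196
Yrange 0.05069475908756364 0.15261374960090218
head X 0.5753269995760387 0.7192386221487583 0.05082094135498488 0.15221452771116217
```

The pictures show the caddy at scene (224,245) and top (318,193). The spine is on the robot's side and the gate faces the camera, so caddy +x points about -33°. The eye's cross bar is at scene ~(293,160) and top ~(203,192), roughly (0.555, 0.187), and the bracket is yawed about 8.7°.

Call:
servo_tool(commands=[[[0, 0, 0], [0, 0, -0.82]], [[0, 0, 0], [0, 0, -0.82]], [[0, 0, 0], [0, 0, -0.82]], [[0, 0, 0], [0, 0, -0.82]], [[0, 0, 0], [0, 0, -0.82]]], grip=1, force=80)

```text
clock: 0.6
eef_pos: [0.2379, -0.523, 0.2307]
tcp_rot: [[0.537, 0.844, -0.0], [0.844, -0.537, 0.001], [0.001, -0.001, -1.0]]
wrist_force: [0.6, 0.8, -0.0]
opening: 1.0
finger_force: 0.0
```

Call:
servo_tool(commands=[[[0.756, 0.166, 0], [0, 0, 0]], [[0.756, 0.166, 0], [0, 0, 0]], [[0.756, 0.166, 0], [0, 0, 0]], [[0.756, 0.166, 0], [0, 0, 0]], [[0.756, 0.166, 0], [0, 0, 0]], [[0.756, 0.166, 0], [0, 0, 0]], [[0.756, 0.166, 0], [0, 0, 0]], [[0.756, 0.166, 0], [0, 0, 0]], [[0.756, 0.166, 0], [0, 0, 0]], [[0.756, 0.166, 0], [0, 0, 0]], [[0.756, 0.166, 0], [0, 0, 0]], [[0.756, 0.166, 0], [0, 0, 0]], [[0.756, 0.166, 0], [0, 0, 0]], [[0.756, 0.166, 0], [0, 0, 0]], [[0.756, 0.166, 0], [0, 0, 0]], [[0.756, 0.166, 0], [0, 0, 0]], [[0.756, 0.166, 0], [0, 0, 0]], [[0.756, 0.166, 0], [0, 0, 0]], [[0.756, 0.166, 0], [0, 0, 0]], [[0.756, 0.166, 0], [0, 0, 0]]])

```text
clock: 2.6
eef_pos: [0.5675, -0.1949, 0.2307]
tcp_rot: [[0.541, 0.841, -0.001], [0.841, -0.541, 0.001], [-0.0, -0.001, -1.0]]
wrist_force: [0.4, 0.7, 0.6]
opening: 0.998
finger_force: 0.0
```

```bash
cat >> h.py <<'E'
def st(target=None):
    s=r.get_state(); R=np.array(s["tcp_rot"]); p=np.array(s["eef_pos"])
    print("t",s["clock"],"p",np.round(p,4),"F",np.round(s["wrist_force"],2),"op",round(s["opening"],3),"ff",s["finger_force"])
    print("yaw of y",np.rad2deg(np.arctan2(R[1,1],R[0,1])),"z",np.round(R[:,2],4))
    if target is not None: print("shift tool mm",np.round(R.T@(np.array(target)-p)*1000,1))
E
python3 -c "
from h import *
st([.567,-.1953,.145])"
```

```text
t 2.6 p [ 0.5675 -0.1949  0.2307] F [0.38 0.69 0.59] op 0.998 ff 0.0
yaw of y -32.743735037965756 z [-9.e-04  5.e-04 -1.e+00]
shift tool mm [-0.6 -0.1 85.7]
```

Call:
servo_tool(commands=[[[0, 0, 0.5], [0, 0, 0]], [[0, 0, 0.5], [0, 0, 0]], [[0, 0, 0.5], [0, 0, 0]], [[0, 0, 0.5], [0, 0, 0]], [[0, 0, 0.5], [0, 0, 0]], [[-0.02, 0, 0.27], [0, 0, 0]], [[0, 0, 0], [0, 0, 0]]])

```text
clock: 3.3
eef_pos: [0.5657, -0.196, 0.1463]
tcp_rot: [[0.541, 0.841, -0.003], [0.841, -0.541, 0.002], [-0.0, -0.003, -1.0]]
wrist_force: [-1.0, 0.2, -0.5]
opening: 0.997
finger_force: 0.0
```

Call:
servo_tool(commands=[[[0, 0, 0], [0, 0, 0]], [[0, 0, 0], [0, 0, 0]], [[0, 0, 0], [0, 0, 0]], [[0, 0, 0], [0, 0, 0]], [[0, 0, 0], [0, 0, 0]], [[0, 0, 0], [0, 0, 0]], [[0, 0, 0], [0, 0, 0]], [[0, 0, 0], [0, 0, 0]], [[0, 0, 0], [0, 0, 0]], [[0, 0, 0], [0, 0, 0]]], grip=0, force=80)

```text
clock: 4.3
eef_pos: [0.5669, -0.1963, 0.1489]
tcp_rot: [[0.541, 0.841, 0.0], [0.841, -0.541, -0.0], [0.0, 0.0, -1.0]]
wrist_force: [-2.0, 1.4, 4.6]
opening: 0.271
finger_force: 79.7
```

```bash
python3 -c "
from h import *
st([.567,-.1953,.145])
c=camera('scene');cv2.imwrite('pics/g.png',cv2.resize(c['image'][150:290,150:310],None,fx=4,fy=4,interpolation=cv2.INTER_CUBIC))"
```

```text
t 4.3 p [ 0.5669 -0.1963  0.1489] F [-2.    1.42  4.64] op 0.271 ff 79.65391159057617
yaw of y -32.73867997280612 z [ 3.e-04 -1.e-04 -1.e+00]
shift tool mm [ 0.8 -0.5  3.9]
```

View pics/g.png

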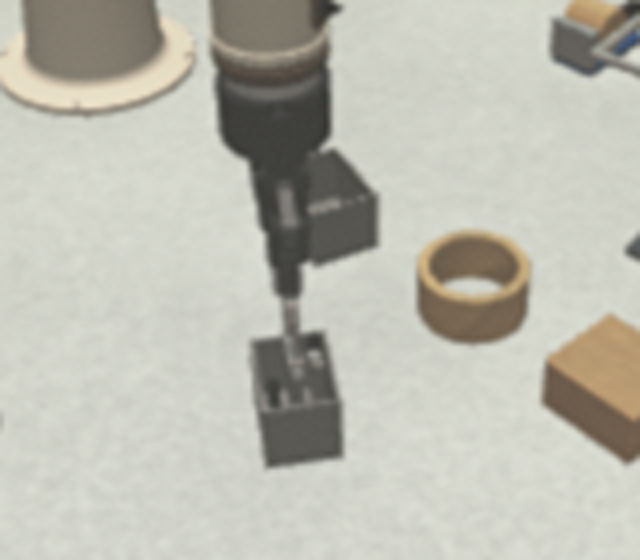

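The caddy is pinched squarely on its grip block (picture ~(285,260)) and still stands upright. Next I lift it and turn it to the bracket's yaw.

Call:
servo_tool(commands=[[[0, 0, -0.3], [0, 0, 0]], [[0, 0, -0.5], [0, 0, 0]], [[0, 0, -0.5], [0, 0, 0]], [[0, 0, -0.5], [0, 0, 0]], [[0, 0, -0.5], [0, 0, 0]], [[0, 0, -0.4], [0, 0, 0]], [[0, 0, -0.15], [0, 0, 0]], [[0, 0, 0], [0, 0, 0]], [[0, 0, 0], [0, 0, -0.647]], [[0, 0, 0], [0, 0, -0.647]], [[0, 0, 0], [0, 0, -0.647]], [[0, 0, 0], [0, 0, -0.647]], [[0, 0, 0], [0, 0, -0.647]], [[0, 0, 0], [0, 0, -0.647]], [[0, 0, 0], [0, 0, -0.647]], [[0, 0, 0], [0, 0, -0.647]], [[0, 0, 0], [0, 0, 0]], [[0, 0, 0], [0, 0, 0]]])

```text
clock: 6.15
eef_pos: [0.5665, -0.1961, 0.2329]
tcp_rot: [[-0.148, 0.989, -0.001], [0.989, 0.148, 0.001], [0.001, -0.001, -1.0]]
wrist_force: [-0.2, -0.4, -4.2]
opening: 0.265
finger_force: 78.8
```

```bash
python3 -c "
from h import *
b=np.deg2rad(8.7); bx=np.array([np.cos(b),np.sin(b)]); by=np.array([-bx[1],bx[0]])
t=(.5765-.060)*bx+.1015*by
st([*t,.235])"
```

```text
t 6.15 p [ 0.5665 -0.1961  0.2329] F [-0.23 -0.38 -4.23] op 0.265 ff 78.75263214111328
yaw of y 8.536952116155183 z [-1.2e-03  7.0e-04 -1.0e+00]
shift tool mm [381.  -14.9  -1.7]
```

Call:
servo_tool(commands=[[[0.3, -0.1, 0], [0, 0, 0]], [[0.6, -0.1, 0], [0, 0, 0]], [[0.7, -0.1, 0], [0, 0, 0]], [[0.7, -0.1, 0], [0, 0, 0]], [[0.7, -0.1, -0.05], [0, 0, 0]], [[0.7, 0, 0], [0, 0, 0]], [[0.7, 0, 0], [0, 0, 0]], [[0.7, 0, 0], [0, 0, 0]], [[0.7, 0, 0], [0, 0, 0]], [[0.7, 0, 0], [0, 0, 0]], [[0.7, 0, 0], [0, 0, 0]], [[0.7, 0, 0], [0, 0, 0]], [[0.7, 0, 0], [0, 0, 0]], [[0.7, 0, 0], [0, 0, 0]], [[0.7, 0, 0], [0, 0, 0]], [[0.7, 0, 0], [0, 0, 0]], [[0.7, 0, 0], [0, 0, 0]], [[0.7, 0, 0], [0, 0, 0]], [[0.6, 0, 0], [0, 0, 0]], [[0.3, 0, 0], [0, 0, -0.02]]])

```text
clock: 8.15
eef_pos: [0.4923, 0.1887, 0.2353]
tcp_rot: [[-0.155, 0.988, -0.0], [0.988, 0.155, 0.0], [0.0, 0.0, -1.0]]
wrist_force: [0.4, -0.5, -3.9]
opening: 0.27
finger_force: 78.9
```

Call:
servo_tool(commands=[[[0, 0, 0], [0, 0, 0]], [[0, 0, 0], [0, 0, 0]], [[0, 0, 0], [0, 0, 0]], [[0, 0, 0], [0, 0, 0]]])

```text
clock: 8.55
eef_pos: [0.4934, 0.1863, 0.2352]
tcp_rot: [[-0.152, 0.988, -0.0], [0.988, 0.152, -0.0], [-0.0, -0.0, -1.0]]
wrist_force: [-0.5, -0.1, -4.8]
opening: 0.268
finger_force: 78.9
```

```bash
python3 - <<'E'
from h import *
b=np.deg2rad(8.7); bx=np.array([np.cos(b),np.sin(b)]); by=np.array([-bx[1],bx[0]])
t=(.5765-.060)*bx+.1015*by
st([*t,.235])
c=camera('scene');W=cloud(c);cv2.imwrite('pics/a.png',cv2.resize(c['image'][110:250,240:400],None,fx=4,fy=4,interpolation=cv2.INTER_CUBIC))
t=camera('top');T=cloud(t)
p=np.array(r.get_state()["eef_pos"])[:2]; 
for n,A in(("scene",W),("top",T)):
    q=A[...,:2]; X=(q-p)@bx; Y=(q-p)@by
    for z0,z1 in((.13,.15),(.17,.2),(.2,.226),(.226,.3)):
        m=(X>-.06)&(X<.09)&(abs(Y)<.045)&(A[...,2]>z0)&(A[...,2]<z1)
        if m.any(): print(n,z0,m.sum(),"X pct",np.round(np.percentile(X[m]*1e3,[0,10,50,90,100])),"Y",np.round(np.percentile(Y[m]*1e3,[0,10,50,90,100])))
E
```

```text
t 8.55 p [0.4934 0.1863 0.2352] F [-0.53 -0.13 -4.8 ] op 0.268 ff 78.8922107219696
yaw of y 8.757439659086376 z [-0.e+00 -2.e-04 -1.e+00]
shift tool mm [-8.   0.6  0.2]
scene 0.13 197 X pct [-43. -36.   4.  39.  41.] Y [-32. -29. -18.   6.  38.]
scene 0.17 94 X pct [-20. -16.  63.  81.  88.] Y [-45. -30.   0.  30.  37.]
scene 0.2 41 X pct [-22. -19.   6.  21.  23.] Y [-4. -3. -1.  2.  6.]
scene 0.226 297 X pct [-49. -31.  -1.  27.  50.] Y [-16. -13.  -7.   5.  14.]
top 0.13 34 X pct [-42. -41.  -0.  32.  39.] Y [-30. -30. -29. -26.  21.]
top 0.17 11 X pct [55. 55. 67. 83. 86.] Y [-45. -44. -44. -42. -42.]
top 0.226 9 X pct [-40. -40. -37. -28. -26.] Y [-11.  -9.  -8.  -1.   9.]
```

View pics/a.png

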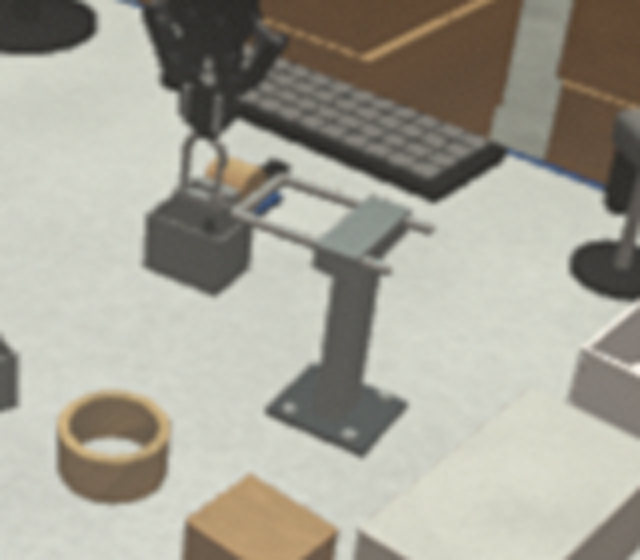

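The hook's gate (a.png ~(222,170)) faces the cross bar (~(260,195)), about 36 mm away. I'll centre it, approach quickly, then creep in.

Call:
servo_tool(commands=[[[-0.13, 0.1, 0], [0, 0, 0]], [[-0.14, 0.2, 0], [0, 0, 0]], [[0, 0.2, 0], [0, 0, 0]], [[0, 0.2, 0], [0, 0, 0]], [[0, 0.13, 0], [0, 0, 0]], [[0, 0.1, 0], [0, 0, 0]], [[0, 0, 0], [0, 0, 0]], [[0, 0, 0], [0, 0, 0]]])

```text
clock: 9.45
eef_pos: [0.5219, 0.1834, 0.2351]
tcp_rot: [[-0.154, 0.988, -0.0], [0.988, 0.154, -0.0], [0.0, -0.0, -1.0]]
wrist_force: [-0.1, 0.8, -5.1]
opening: 0.269
finger_force: 78.8
```

Call:
servo_tool(commands=[[[0, 0.05, 0], [0, 0, 0]], [[0, 0.05, 0], [0, 0, 0]], [[0, 0.05, 0], [0, 0, 0]], [[0, 0, 0], [0, 0, 0]], [[0, 0, 0], [0, 0, 0]]])

```text
clock: 9.95
eef_pos: [0.5265, 0.184, 0.2352]
tcp_rot: [[-0.153, 0.988, -0.0], [0.988, 0.153, -0.0], [-0.0, -0.0, -1.0]]
wrist_force: [-0.3, 0.2, -4.8]
opening: 0.27
finger_force: 78.9
```

Call:
servo_tool(commands=[[[0, 0.05, 0], [0, 0, 0]], [[0, 0.05, 0], [0, 0, 0]], [[0, 0, 0], [0, 0, 0]], [[0, 0, 0], [0, 0, 0]]])

```text
clock: 10.35
eef_pos: [0.5295, 0.1844, 0.2351]
tcp_rot: [[-0.153, 0.988, -0.0], [0.988, 0.153, -0.0], [0.0, -0.0, -1.0]]
wrist_force: [1.1, -0.0, -5.0]
opening: 0.269
finger_force: 78.9
```

Call:
servo_tool(commands=[[[0, 0.05, 0], [0, 0, 0]], [[0, 0.05, 0], [0, 0, 0]], [[0, 0, 0], [0, 0, 0]], [[0, 0, 0], [0, 0, 0]]])

```text
clock: 10.75
eef_pos: [0.532, 0.1849, 0.235]
tcp_rot: [[-0.153, 0.988, -0.001], [0.988, 0.153, -0.0], [0.0, -0.001, -1.0]]
wrist_force: [-3.3, -0.6, -3.4]
opening: 0.27
finger_force: 78.9
```

Call:
servo_tool(commands=[[[0, 0.05, 0], [0, 0, 0]], [[0, 0.05, 0], [0, 0, 0]], [[0, 0, 0], [0, 0, 0]], [[0, 0, 0], [0, 0, 0]]])

```text
clock: 11.15
eef_pos: [0.5351, 0.1853, 0.2349]
tcp_rot: [[-0.153, 0.988, -0.001], [0.988, 0.153, -0.0], [0.0, -0.001, -1.0]]
wrist_force: [-4.9, -0.2, -4.0]
opening: 0.27
finger_force: 78.9
```

Call:
servo_tool(commands=[[[0, 0.05, 0], [0, 0, 0]], [[0, 0.05, 0], [0, 0, 0]], [[0, 0, 0], [0, 0, 0]], [[0, 0, 0], [0, 0, 0]]])

```text
clock: 11.55
eef_pos: [0.5383, 0.1858, 0.2351]
tcp_rot: [[-0.153, 0.988, -0.0], [0.988, 0.153, 0.0], [0.0, -0.0, -1.0]]
wrist_force: [-4.6, 0.2, -3.8]
opening: 0.265
finger_force: 78.9
```

Call:
servo_tool(commands=[[[0, 0.05, 0], [0, 0, 0]], [[0, 0.05, 0], [0, 0, 0]], [[0, 0.05, 0], [0, 0, 0]], [[0, 0, 0], [0, 0, 0]], [[0, 0, 0], [0, 0, 0]]])

```text
clock: 12.05
eef_pos: [0.5424, 0.1865, 0.2348]
tcp_rot: [[-0.153, 0.988, -0.001], [0.988, 0.153, -0.0], [0.0, -0.001, -1.0]]
wrist_force: [-4.4, -0.3, -5.2]
opening: 0.265
finger_force: 78.9
```

Call:
servo_tool(commands=[[[0, 0.05, 0], [0, 0, 0]], [[0, 0.05, 0], [0, 0, 0]], [[0, 0.05, 0], [0, 0, 0]], [[0, 0, 0], [0, 0, 0]], [[0, 0, 0], [0, 0, 0]]])

```text
clock: 12.55
eef_pos: [0.5468, 0.1872, 0.2345]
tcp_rot: [[-0.153, 0.988, -0.001], [0.988, 0.153, -0.0], [0.0, -0.001, -1.0]]
wrist_force: [-5.0, -0.5, -7.3]
opening: 0.269
finger_force: 78.8
```

Call:
servo_tool(commands=[[[0, 0.05, 0], [0, 0, 0]], [[0, 0.05, 0], [0, 0, 0]], [[0, 0, 0], [0, 0, 0]], [[0, 0, 0], [0, 0, 0]]])

```text
clock: 12.95
eef_pos: [0.55, 0.1876, 0.2347]
tcp_rot: [[-0.153, 0.988, -0.001], [0.988, 0.153, -0.0], [0.0, -0.001, -1.0]]
wrist_force: [-4.0, 0.5, -7.4]
opening: 0.269
finger_force: 78.7
```

Call:
servo_tool(commands=[[[0, 0, 0.06], [0, 0, 0]], [[0, 0, 0.06], [0, 0, 0]], [[0, 0, 0.06], [0, 0, 0]], [[0, 0, 0.06], [0, 0, 0]], [[0, 0, 0.06], [0, 0, 0]], [[0, 0, 0], [0, 0, 0]], [[0, 0, 0], [0, 0, 0]]])

```text
clock: 13.65
eef_pos: [0.5505, 0.1876, 0.2259]
tcp_rot: [[-0.153, 0.988, 0.001], [0.988, 0.153, 0.0], [-0.0, 0.001, -1.0]]
wrist_force: [-2.0, -0.0, -7.7]
opening: 0.264
finger_force: 78.7
```

Call:
servo_tool(commands=[[[0, 0, 0.06], [0, 0, 0]], [[0, 0, 0.06], [0, 0, 0]], [[0, 0, 0.06], [0, 0, 0]], [[0, 0, 0], [0, 0, 0]], [[0, 0, 0], [0, 0, 0]]])

```text
clock: 14.15
eef_pos: [0.5502, 0.1877, 0.2202]
tcp_rot: [[-0.153, 0.988, -0.0], [0.988, 0.153, 0.0], [0.0, -0.0, -1.0]]
wrist_force: [-1.5, -0.4, -9.1]
opening: 0.268
finger_force: 78.6
```

```bash
python3 - <<'E'
from h import *
st()
c=camera('scene');cv2.imwrite('pics/b.png',cv2.resize(c['image'][120:220,260:360],None,fx=6,fy=6,interpolation=cv2.INTER_CUBIC))
E
```

```text
t 14.15 p [0.5502 0.1877 0.2202] F [-1.5  -0.36 -9.05] op 0.268 ff 78.61637592315674
yaw of y 8.821625930636285 z [-2.e-04  1.e-04 -1.e+00]
```

View pics/b.png

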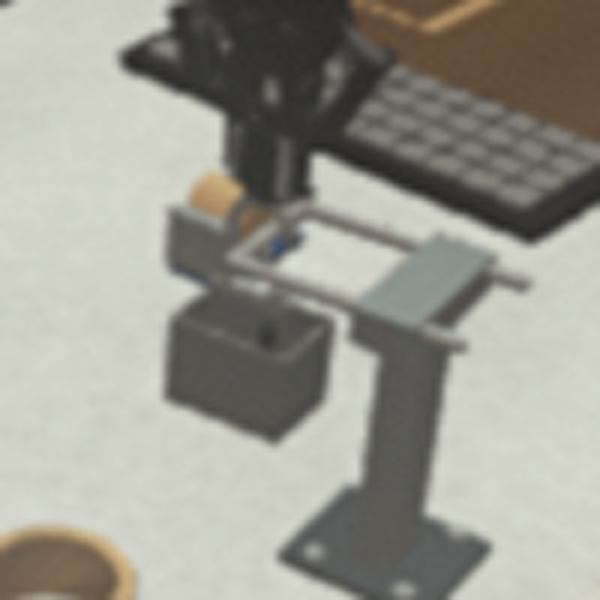

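b.png shows the bar running through the hook, with the box hanging under the eye at ~(250,360). I keep lowering and watch the force.

Call:
servo_tool(commands=[[[0, 0.02, 0.05], [0, 0, 0]], [[0, 0.02, 0.05], [0, 0, 0]], [[0, 0.02, 0.05], [0, 0, 0]], [[0, 0, 0], [0, 0, 0]], [[0, 0, 0], [0, 0, 0]]])

```text
clock: 14.7
eef_pos: [0.5529, 0.188, 0.2171]
tcp_rot: [[-0.153, 0.988, 0.003], [0.988, 0.153, 0.0], [-0.0, 0.003, -1.0]]
wrist_force: [-0.7, 0.2, -4.4]
opening: 0.271
finger_force: 79.3
```

Call:
servo_tool(commands=[[[0, 0.03, 0.04], [0, 0, 0]], [[0, 0.03, 0.04], [0, 0, 0]], [[0, 0, 0], [0, 0, 0]], [[0, 0, 0], [0, 0, 0]]])

```text
clock: 15.1
eef_pos: [0.5538, 0.1882, 0.2139]
tcp_rot: [[-0.153, 0.988, 0.0], [0.988, 0.153, 0.0], [-0.0, 0.0, -1.0]]
wrist_force: [-0.5, -0.6, -4.6]
opening: 0.266
finger_force: 79.3
```

Call:
servo_tool(commands=[[[0, 0.03, 0.03], [0, 0, 0]], [[0, 0, 0.03], [0, 0, 0]], [[0, 0, 0], [0, 0, 0]], [[0, 0, 0], [0, 0, 0]]])

```text
clock: 15.5
eef_pos: [0.5546, 0.1883, 0.212]
tcp_rot: [[-0.153, 0.988, -0.0], [0.988, 0.153, -0.0], [0.0, -0.0, -1.0]]
wrist_force: [0.2, 0.4, -5.3]
opening: 0.27
finger_force: 79.4
```

The gate has sprung free: the force is back to the caddy's weight alone. I lower the last few millimetres until the bar takes that weight.

Call:
servo_tool(commands=[[[0, 0, 0.03], [0, 0, 0]], [[0, 0, 0.03], [0, 0, 0]], [[0, 0, 0.03], [0, 0, 0]], [[0, 0, 0], [0, 0, 0]], [[0, 0, 0], [0, 0, 0]]])

```text
clock: 16.0
eef_pos: [0.5547, 0.1883, 0.2094]
tcp_rot: [[-0.153, 0.988, -0.0], [0.988, 0.153, -0.0], [-0.0, -0.0, -1.0]]
wrist_force: [-1.0, -0.0, -4.3]
opening: 0.266
finger_force: 79.4
```

Call:
servo_tool(commands=[[[0, 0, 0.02], [0, 0, 0]], [[0, 0, 0], [0, 0, 0]], [[0, 0, 0], [0, 0, 0]]])

```text
clock: 16.3
eef_pos: [0.5548, 0.1883, 0.209]
tcp_rot: [[-0.153, 0.988, 0.0], [0.988, 0.153, 0.0], [-0.0, 0.0, -1.0]]
wrist_force: [0.8, 0.5, -3.4]
opening: 0.269
finger_force: 79.4
```

Call:
servo_tool(commands=[[[0, 0, 0.02], [0, 0, 0]], [[0, 0, 0], [0, 0, 0]], [[0, 0, 0], [0, 0, 0]]])

```text
clock: 16.6
eef_pos: [0.5549, 0.1884, 0.2087]
tcp_rot: [[-0.153, 0.988, 0.001], [0.988, 0.153, 0.0], [-0.0, 0.001, -1.0]]
wrist_force: [-1.3, -0.7, -0.9]
opening: 0.27
finger_force: 79.5
```

Call:
servo_tool(commands=[[[0, 0, 0.02], [0, 0, 0]], [[0, 0, 0], [0, 0, 0]], [[0, 0, 0], [0, 0, 0]]])

```text
clock: 16.9
eef_pos: [0.555, 0.1884, 0.2085]
tcp_rot: [[-0.153, 0.988, 0.001], [0.988, 0.153, 0.0], [-0.0, 0.001, -1.0]]
wrist_force: [-3.2, -1.0, 5.7]
opening: 0.267
finger_force: 80.2
```

The bar now bears about 10 N, so I back off slightly and release.

Call:
servo_tool(commands=[[[0, 0, -0.02], [0, 0, 0]], [[0, 0, 0], [0, 0, 0]], [[0, 0, 0], [0, 0, 0]]])

```text
clock: 17.2
eef_pos: [0.5549, 0.1884, 0.2085]
tcp_rot: [[-0.153, 0.988, 0.001], [0.988, 0.153, 0.0], [0.0, 0.001, -1.0]]
wrist_force: [-1.9, 0.1, 4.0]
opening: 0.273
finger_force: 80.2
```

Call:
servo_tool(commands=[[[0, 0, 0], [0, 0, 0]], [[0, 0, 0], [0, 0, 0]], [[0, 0, 0], [0, 0, 0]], [[0, 0, 0], [0, 0, 0]], [[0, 0, 0], [0, 0, 0]], [[0, 0, 0], [0, 0, 0]], [[0, 0, 0], [0, 0, 0]], [[0, 0, 0], [0, 0, 0]], [[0, 0, 0], [0, 0, 0]], [[0, 0, 0], [0, 0, 0]]], grip=1)

```text
clock: 18.2
eef_pos: [0.5547, 0.1883, 0.2082]
tcp_rot: [[-0.153, 0.988, 0.0], [0.988, 0.153, 0.0], [0.0, 0.0, -1.0]]
wrist_force: [-0.3, -0.7, 0.3]
opening: 1.0
finger_force: 0.0
```

Call:
servo_tool(commands=[[[0, 0, -0.2], [0, 0, 0]], [[0, 0, -0.4], [0, 0, 0]], [[0, 0, -0.5], [0, 0, 0]], [[0, 0, -0.5], [0, 0, 0]], [[0, 0, -0.5], [0, 0, 0]], [[0, 0, -0.5], [0, 0, 0]], [[0, 0, -0.5], [0, 0, 0]], [[0, 0, -0.5], [0, 0, 0]], [[0, 0, -0.3], [0, 0, 0]], [[0, 0, 0], [0, 0, 0]], [[0, 0, 0], [0, 0, 0]], [[0, 0, 0], [0, 0, 0]], [[0, 0, 0], [0, 0, 0]], [[0, 0, 0], [0, 0, 0]], [[0, 0, 0], [0, 0, 0]], [[0, 0, 0], [0, 0, 0]], [[0, 0, 0], [0, 0, 0]], [[0, 0, 0], [0, 0, 0]], [[0, 0, 0], [0, 0, 0]], [[0, 0, 0], [0, 0, 0]]])

```text
clock: 20.2
eef_pos: [0.5547, 0.1884, 0.3252]
tcp_rot: [[-0.153, 0.988, -0.0], [0.988, 0.153, -0.0], [-0.0, -0.0, -1.0]]
wrist_force: [-0.2, 0.2, -0.1]
opening: 1.001
finger_force: 0.0
```

Call:
servo_tool(commands=[[[0, 0, 0], [0, 0, 0]], [[0, 0, 0], [0, 0, 0]], [[0, 0, 0], [0, 0, 0]], [[0, 0, 0], [0, 0, 0]], [[0, 0, 0], [0, 0, 0]], [[0, 0, 0], [0, 0, 0]], [[0, 0, 0], [0, 0, 0]], [[0, 0, 0], [0, 0, 0]], [[0, 0, 0], [0, 0, 0]], [[0, 0, 0], [0, 0, 0]], [[0, 0, 0], [0, 0, 0]], [[0, 0, 0], [0, 0, 0]], [[0, 0, 0], [0, 0, 0]], [[0, 0, 0], [0, 0, 0]], [[0, 0, 0], [0, 0, 0]], [[0, 0, 0], [0, 0, 0]], [[0, 0, 0], [0, 0, 0]], [[0, 0, 0], [0, 0, 0]], [[0, 0, 0], [0, 0, 0]], [[0, 0, 0], [0, 0, 0]]])

```text
clock: 22.2
eef_pos: [0.5547, 0.1883, 0.3252]
tcp_rot: [[-0.153, 0.988, 0.0], [0.988, 0.153, 0.0], [0.0, 0.0, -1.0]]
wrist_force: [0.0, 0.2, -0.3]
opening: 1.001
finger_force: 0.0
```

```bash
python3 - <<'E'
from h import *
st()
c=camera('scene');cv2.imwrite('pics/f.png',cv2.resize(c['image'][110:210,250:350],None,fx=6,fy=6,interpolation=cv2.INTER_CUBIC))
b=camera('scene'); print(np.abs(b['image'][140:210,270:320].astype(int)-c['image'][140:210,270:320]).max())
E
```

```text
t 22.2 p [0.5547 0.1883 0.3252] F [ 0.02  0.21 -0.3 ] op 1.001 ff 0.0
yaw of y 8.819051942164425 z [ 0.  0. -1.]
4
```

View pics/f.png

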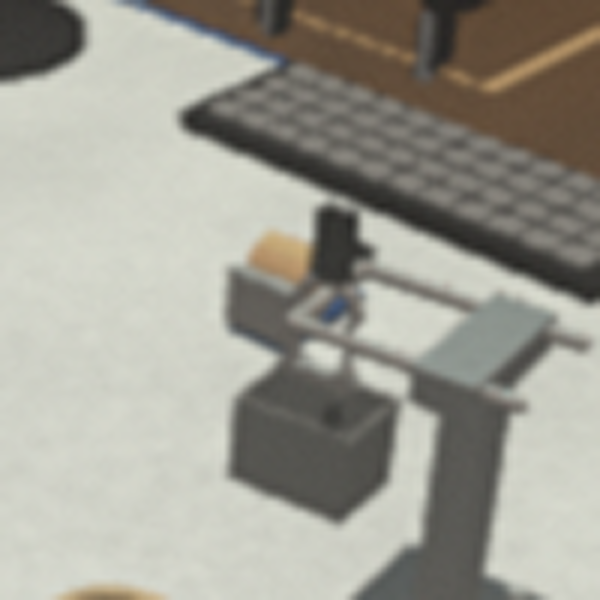

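f.png shows the caddy hanging upright and still from the cross bar (box ~(315,440), grip ~(335,240)). The open fingers are well clear, so I hand in.

Call:
servo_tool(commands=[[[0, 0, 0], [0, 0, 0]], [[0, 0, 0], [0, 0, 0]], [[0, 0, 0], [0, 0, 0]], [[0, 0, 0], [0, 0, 0]], [[0, 0, 0], [0, 0, 0]], [[0, 0, 0], [0, 0, 0]], [[0, 0, 0], [0, 0, 0]], [[0, 0, 0], [0, 0, 0]], [[0, 0, 0], [0, 0, 0]], [[0, 0, 0], [0, 0, 0]]])

```text
clock: 23.3
eef_pos: [0.5547, 0.1883, 0.3252]
tcp_rot: [[-0.153, 0.988, 0.0], [0.988, 0.153, 0.0], [0.0, 0.0, -1.0]]
wrist_force: [-0.2, -0.6, 0.4]
opening: 0.997
finger_force: 0.0
```

```bash
python3 -c "
from h import *
print(workorder.hand_in())"
```

```text
the job is handed in; nothing more can be done
None
```

The caddy is clipped onto the eye's cross bar and released, hanging upright and still in the last picture; I handed the job in at 23.3 s (no verdict came back), with an estimated peak of about 10 N between hook and eye, judging by the wrist force.

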